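# Hold the infrared thermometer over the yoghurt tub

## Task

Check the temperature of the yoghurt without contact: take the infrared thermometer out of its charging dock, carry it over the sides of the open boxes, and hold it pointing straight down over the middle of the yoghurt tub's lid, the lens about 15 mm above the lid and not touching it. Never let the thermometer touch the tub, and do not push the tub or the other things in the boxes about. Finish with the thermometer hovering there, still in the gripper, so that it can take its reading; do not put it down.

Things in the scene. Friction and masses are not known exactly. Their poses are not given: they have to be found in the camera images.
- thermometer: Infrared hand thermometer, upright in its dock, 165 mm long. Origin: lens face centre (lower end, 10 mm above the table in the dock); z up. Lowest 26 mm: black round nose 24 mm across; above, straight body 34 mm (x) by 26 mm (y), white, the top 50 mm blue: grip there. Small grey loop on top, to 173 mm. Display on its -x face. About 0.14 kg. Lifts straight up; the dock hides its lowest 45 mm.
- lens (a point): The centre of the thermometer's lens face, its lowest point (same as the thermometer's origin).
- dock: Charging dock, fixed to the table: grey block 72 x 64 mm on a black base plate 84 x 76 mm, 55 mm high, with a rectangular pocket 37 x 29 mm, 45 mm deep. Origin: centre of its underside; axes parallel to those of the thermometer standing in it. It may be turned about the vertical.
- tub_1: Yoghurt tub: a small white plastic pot with red strawberries on it and a foil lid, 70 mm high, 72 mm across the lid, loose, standing upright in one of the two open boxes. Origin: centre of its underside, z up.
- tub_top (a point): The centre of the upper face of the yoghurt tub's lid, 70 mm above its underside; z up.
- tub_back: Open cream-white box nearer to the robot, fixed: about 210 x 278 mm outside at the rim (long side along its y), rim 136 mm above the table, inner floor 4 mm above the table, inner floor 160 x 226 mm. Origin: centre of its underside, z up.
- tub_white: Open cream-white narrower box further away, fixed: about 300 x 150 mm outside at the rim (long side along its x), rim 127 mm above the table, inner floor 4 mm above the table, inner floor 268 x 108 mm. Origin: centre of its underside, z up.
- tin_1: Food tin with a pale green and white label, 58 mm across, 72 mm high, loose, standing in one of the boxes. Origin: centre of its underside.
- spice_jar_2: Spice jar with black cap, 45 mm across, 105 mm high, loose, standing in one of the boxes. Origin: centre of its underside.
- mill_1: Salt shaker with grey top, 44 mm across, 90 mm high, loose, standing in one of the boxes. Origin: centre of its underside.
- spice_jar_1: Spice jar with yellow cap, 42 mm across, 96 mm high, loose, in the nearer box. Origin: centre of its underside.
- garlic_1: Garlic bulb, 61 mm across, 59 mm high, loose, in the middle of the farther box. Origin: centre of its underside.
Mind the look-alikes: they are no part of the job. Leave any blue look-alike of the tub_1 alone.

How it is judged:
By the outcome, as a careful person would: the job done as asked, in the order asked, and still so for the second after the job is handed in, while the arm keeps its last pose, push and grip.
It also fails if it takes over 32 s, if anything falls off the work surface, if the arm or the gripper's body presses on something with over 40 N, if the wrist force passes 120 N, or if a joint passes its speed limit or range.

## Robot

A 6-joint arm with a two-finger parallel gripper is mounted at the origin on a cart in front of the work surface, level with it; the furniture and walls round the work are solid. World frame = base frame: x ahead of the robot, y to its left, z up, the work surface at z = 0. Lengths are in m, angles in rad, forces in N, time in s.
With the tool pointing down it reaches from about 0.35 to 0.85 m from the base axis. Payload 8.1 kg.
Tool frame: the origin (TCP) lies at the very end of the fingers, on their centre line; the grasp point (between the pads) lies env.pinch_z behind it (env.pinch_z is the distance from the TCP to the grasp point, in m); z points along the fingers, x is the direction in which the jaws open and shut, and the axes are right-handed (so a half turn about z gives the same grasp; the last joint's range is limited). The gripper opens to 93 mm and grips with 3 to 60 N. Pads are 15 mm wide; open, the fingers measure 128 mm over their backs; the gripper's body (75 mm by 188 mm) begins 65 mm behind the grasp point.
Start: joints at [1.106, 0.13, 1.488, -0, 1.523, -0.085], TCP at [0.222, 0.557, 0.219] pointing down, gripper open.
Joint ranges: [-2.96, 2.96], [-0.89, 2.26], [0.02, 2.5], [-1.34, 4.48], [0, 2.73], [-2.66, 2.66]. Speed limits (rad/s): [2.39, 2.39, 2.79, 3.14, 3.14, 3.14].

## Interface

Orientations are given as a rotation vector (axis times angle).
In Python, from bench import env gives the robot as it stands. The module is installed in compiled form; this text tells all that it offers.
- The arm moves only by the tool apply_moves, never from a script. Its argument "targets" is a list of rows, each an object of numbers: "dx", "dy", "dz": the shift along the world's x, y, z in m; "spin": the turn about the world's z in degrees; "hand": the opening, from 0 (shut) to 1 (fully open). In form: [{"dx": .., "dy": .., "dz": .., "spin": .., "hand": ..}, ...]. A call has 1 to 5 rows; each row shifts and turns the pose as measured when the row begins; what a row does not reach is not made up. A row lasts 1/12 s, in which the tool goes at most 41.7 mm and 7.16 degrees, less where a joint would pass 70% of its speed; a pose out of reach is approached as far as the arm can. A call is refused whole if a number of a shift passes 0.0417 or a number of a turn 7.16, either way. A call with a gripper value outside its range is refused whole. The fingers move at their own pace and stop on an object; "force" is the grip in N (left out, the last holds). Time passes only in rows, so rows that do not move let the fingers close. It gives the time, the measured TCP pose, the force and the opening at its end, in the units of the state.
- env.read_state(): the state, without advancing time (a new reading comes with each control period).
- env.snapshot(name): name is "scene" or "top"; returns (picture, depth): 384x512x3 uint8, blue, green, red; 384x512 float32, m along the optical axis (not along the pixel's ray), 0 where there is no reading.
- env.calibration(name): a dict with "fx", "fy", "cx", "cy" (pixels), "rvec" (rotation vector, rad) and "tvec" (3), from world to camera coordinates, as OpenCV has them. Camera axes: x right, y down, z forward; pixel columns grow to the right and rows downward; lengths in m; the calibration is good to about 2 mm. A picture is of the moment at which its call begins. calibration takes no time and is no camera call.
- env.sign_off(): hands the job in, once; it reports no verdict.
The state is a dict: "time_s": time; "joint_positions": joint angles; "joint_velocities": joint speeds; "effort": joint torques, N m; "position": TCP position; "ee_rot": TCP orientation; "contact_force": force on the tool from outside, world axes, zero at the start; "torque": the same for the moment, N m; "grip_width": finger opening in m.
Only numpy, scipy, OpenCV 4.12 (cv2) and the standard library are available. Lean on these libraries where they do the work, as an engineer would, in place of code of your own. Each camera call takes 0.05 s, during which the arm holds its last target. There are 200 camera calls.

## Working session

There is one attempt and no reset: what is moved stays moved. The work goes in short steps, Python scripts to look and compute and a tool call to move; the robot and the scene stay as the last step left them, time stands still between calls to the robot, and variables do not carry over. Pictures are saved under pics/ and viewed, about 8 in all and at most 12, crops included, and the job is handed in when it is done.

Besides the shell and the picture viewer there is one more tool, called after ">>>" as a command line: name --argument value ..., lists and objects as JSON in quotes. apply_moves: Moves the arm, as the interface text tells. Its arguments: {"type":"object","properties":{"targets":{"type":"array"},"force":{"type":"number"}},"required":["targets"]}

```bash
mkdir -p pics
cat > h.py <<'E'
import numpy as np, cv2
from bench import env
def cal(n):
    c=env.calibration(n); K=np.array([[c['fx'],0,c['cx']],[0,c['fy'],c['cy']],[0,0,1]]); R=cv2.Rodrigues(np.array(c['rvec'],float))[0]; t=np.array(c['tvec'],float).ravel(); return K,R,t
def cloud(n,d):
    K,R,t=cal(n); v,u=np.mgrid[:d.shape[0],:d.shape[1]]
    p=np.stack([(u-K[0,2])/K[0,0]*d,(v-K[1,2])/K[1,1]*d,d],-1)
    w=(p-t)@R; w[d==0]=np.nan; return w
def ray(n,u,v,z):
    K,R,t=cal(n); o=-R.T@t; r=R.T@np.array([(u-K[0,2])/K[0,0],(v-K[1,2])/K[1,1],1]); return o+r*(z-o[2])/r[2]
def proj(n,p):
    K,R,t=cal(n); q=K@(R@np.asarray(p)+t); return q[:2]/q[2]
E
python3 - <<'E'
from h import *
for n in("scene","top"):
    im,d=env.snapshot(n); cv2.imwrite(f'pics/{n}0.png',im); np.save(f'{n}0.npy',d)
    K,R,t=cal(n); print(n,-R.T@t,K[0,0],R[2])
print(env.pinch_z,env.read_state())
E
```

```text
scene [0.96226481 0.22233308 0.80522671] 400.0800614659651 [-0.57288635 -0.04986974 -0.81811628]
top [0.33758483 0.17385469 0.91082858] 400.7519063532469 [ 0.16925144  0.03015683 -0.98511142]
0.0188 {'time_s': 0.1, 'joint_positions': array([ 1.10559349e+00,  1.31092151e-01,  1.48919356e+00,  4.13839830e-06,
        1.52300281e+00, -8.54142807e-02]), 'joint_velocities': array([-0.00020781, -0.00348681, -0.00205912, -0.0003905 ,  0.00027636,
        0.00116905]), 'effort': array([ 8.71042084e-04, -5.61338067e+01, -4.93096089e+01,  7.69553916e-02,
        2.90051621e-02, -8.73602374e-06]), 'position': array([0.22218305, 0.55677902, 0.21767574]), 'ee_rot': array([ 2.60013458e+00,  1.76173775e+00, -2.32731625e-03]), 'contact_force': array([ 0.43741648, -0.32513918,  0.52751671]), 'torque': array([-0.0358789, -0.0009256, -0.0238426]), 'grip_width': 0.09314143584207117}
```

View pics/scene0.png

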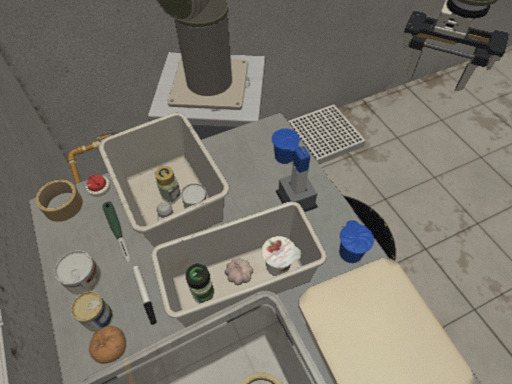

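View pics/top0.png

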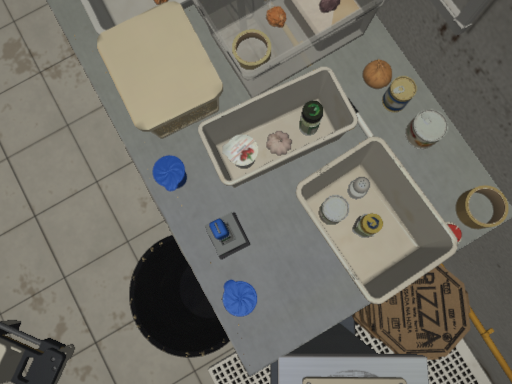

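The scene view shows the thermometer at about (302,165) in its dock, between two blue look-alike pots at (286,145) and (355,240). The tub is in the farther box at (280,252). In the top view the thermometer is at (220,229), the tub at (242,150) and the blue pots at (170,172) and (240,298).

Candidates:
- **Thermometer:** the blue-topped upright at scene (302,165). The two blue pots are rejected.
- **Tub:** the white pot with red strawberries at scene (280,252). The grey-white tin at scene (194,196) and the blue pots are rejected.

I'll check both in one crop and measure.

Run:
```python
from h import *
a=cv2.imread('pics/scene0.png'); b=cv2.imread('pics/top0.png')
c=cv2.resize(a[120:290,235:345],None,fx=3.4,fy=3.4,interpolation=cv2.INTER_CUBIC)
e=cv2.resize(b[125:265,190:280],None,fx=4.1,fy=4.1,interpolation=cv2.INTER_CUBIC)
o=np.zeros((580,760,3),np.uint8); o[:c.shape[0],:c.shape[1]]=c; o[:e.shape[0],380:380+e.shape[1]]=e
cv2.imwrite('pics/crop.png',o)
for n,im,reg in(("top",b,{'th':(205,245,205,245),'tub':(225,120,262,172),'dock':(200,205,255,262)}),("scene",a,{'th':(280,140,320,185),'tub':(255,230,305,275),'dock':(270,165,325,215)})):
    W=cloud(n,np.load(n+'0.npy')); W=W.reshape(384,512,3)
    hsv=cv2.cvtColor(im,cv2.COLOR_BGR2HSV); B=cv2.inRange(hsv,(100,120,50),(130,255,255))>0
    x0,y0,x1,y1=190,205,260,265
    if n=="scene": x0,y0,x1,y1=275,135,330,215
    P=W[y0:y1,x0:x1].reshape(-1,3); bm=B[y0:y1,x0:x1].ravel()
    s=bm&(P[:,2]>0.165)&(P[:,2]<0.2); print(n,'blue top',s.sum(),np.median(P[s],0),P[s].min(0),P[s].max(0))
    s=(np.abs(P[:,2]-0.055)<0.004); Q=P[s,:2].astype(np.float32); r=cv2.minAreaRect(Q*1000); print('dock top',s.sum(),r)
    s=bm&(P[:,2]>0.13)&(P[:,2]<0.19);print('blue',cv2.minAreaRect(P[s,:2].astype(np.float32)*1000))
    x0,y0,x1,y1=(215,125,270,175) if n=="top" else (250,225,310,285)
    P=W[y0:y1,x0:x1].reshape(-1,3); s=np.abs(P[:,2]-.074)<.006; Q=P[s]
    print('tub top',s.sum(),np.median(Q,0),cv2.minEnclosingCircle((Q[:,:2]*1000).astype(np.float32)))
    s=P[:,2]>.1; R=P[s]; print('rim z',np.percentile(R[:,2],95))
```

```text
top blue top 211 [0.40714462 0.26970255 0.17509765] [0.39048711 0.25504286 0.16676136] [0.42603157 0.28691011 0.18238393]
dock top 617 ((408.4647521972656, 271.3682861328125), (71.884521484375, 63.89787292480469), 26.40281867980957)
blue ((408.5574035644531, 270.197021484375), (33.24097442626953, 24.44976043701172), 27.610599517822266)
tub top 893 [0.58925311 0.23782741 0.0734974 ] ((589.5762939453125, 256.2608337402344), 56.61003112792969)
rim z 0.12831070013170964
scene blue top 152 [0.41707888 0.26919615 0.17350864] [0.39584875 0.25463698 0.16527954] [0.42923835 0.28628034 0.18205893]
dock top 466 ((367.96051025390625, 249.6871337890625), (166.98513793945312, 65.11387634277344), 26.232662200927734)
blue ((411.4681396484375, 269.7535400390625), (34.29964065551758, 25.01068687438965), 26.487773895263672)
tub top 1125 [0.58854795 0.23640629 0.07266011] ((592.4694213867188, 234.56362915039062), 73.45458221435547)
rim z 0.12742761422566917
```

View pics/crop.png

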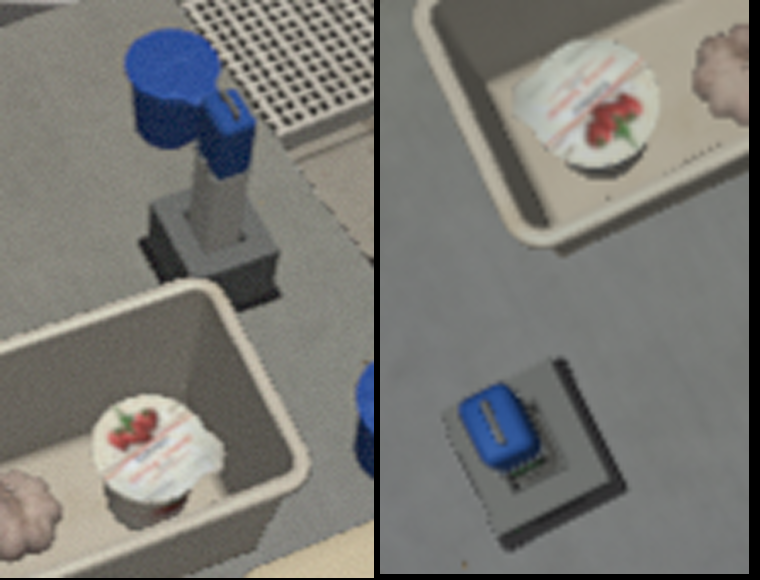

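The crop confirms both choices. The blue top with its grey loop stands in the grey dock, and the strawberry foil lid has a pull tab that the centre must leave out. Next I'll measure the lid disc without the tab.

```bash
cat > lid.py <<'E'
from h import *
def lid(n,im,d):
    W=cloud(n,d); x0,y0,x1,y1=(215,125,270,175) if n=="top" else (250,225,310,285)
    m=np.zeros((384,512),np.uint8); S=W[y0:y1,x0:x1]
    m[y0:y1,x0:x1]=(np.abs(S[...,2]-.074)<.006)&(np.hypot(S[...,0]-.589,S[...,1]-.237)<.06)
    # metric raster of lid points, opened to drop the tab/walls, then max inscribed disc
    g=np.zeros((300,300),np.uint8); uv=np.argwhere(m)
    P=np.array([ray(n,u,v,.074)[:2] for v,u in uv]); q=np.round((P-[.514,.162])*2000).astype(int)
    g[q[:,1].clip(0,299),q[:,0].clip(0,299)]=255
    g=cv2.morphologyEx(g,cv2.MORPH_CLOSE,np.ones((9,9)))
    D=cv2.distanceTransform(g,cv2.DIST_L2,5); i=np.argwhere(D>D.max()-.7).mean(0)
    o=cv2.morphologyEx(g,cv2.MORPH_OPEN,cv2.getStructuringElement(cv2.MORPH_ELLIPSE,(101,101)))
    M=cv2.moments(o,True); print(n,'inscr',i[::-1]/2000+[.514,.162],'r',D.max()/2000,'opened',M['m10']/M['m00']/2000+.514,M['m01']/M['m00']/2000+.162,'z',np.median(W[m>0][:,2]))
E
python3 - <<'E'
from lid import *
for n in("scene","top"): lid(n,cv2.imread(f'pics/{n}0.png'),np.load(n+'0.npy'))
R=cv2.Rodrigues(env.read_state()['ee_rot'])[0]; print(R, np.degrees(np.arctan2(R[1,0],R[0,0])))
W=cloud("top",np.load('top0.npy'))
for u,v in((240,298),(170,172)): print(W[v,u])
E
```

```text
scene inscr [0.59116667 0.23333333] r 0.03285504 opened 0.5912103823219923 0.23382574535250789 z 0.07259856813297243
top inscr [0.58858333 0.23483333] r 0.032684498 opened 0.5885020164143201 0.23472283147021367 z 0.07349147011774532
[[ 3.70723639e-01  9.28742913e-01 -7.64467859e-04]
 [ 9.28741691e-01 -3.70724398e-01 -1.51379503e-03]
 [-1.68933329e-03 -1.48793572e-04 -9.99998562e-01]] 68.23971445987058
[0.27536448 0.23622917 0.07112966]
[0.54186725 0.39070233 0.06703847]
```

>>> apply_moves --targets '[{"dx": 0.02, "dy": -0.03, "dz": 0.02, "spin": 7, "hand": 1}, {"dx": 0.02, "dy": -0.03, "dz": 0.01, "spin": 7, "hand": 1}, {"dx": 0.02, "dy": -0.03, "dz": 0, "spin": 7, "hand": 1}, {"dx": 0.02, "dy": -0.03, "dz": 0, "spin": 7, "hand": 1}, {"dx": 0.02, "dy": -0.03, "dz": 0, "spin": 7, "hand": 1}]' --force 20

```text
time_s: 0.52
position: [0.3175, 0.4069, 0.2436]
ee_rot: [1.944, 2.462, -0.013]
contact_force: [1.2, -0.0, -0.1]
grip_width: 0.0931
```

>>> apply_moves --targets '[{"dx": 0.022, "dy": -0.033, "dz": 0, "spin": 6.5, "hand": 1}, {"dx": 0.022, "dy": -0.033, "dz": 0, "spin": 6.5, "hand": 1}, {"dx": 0.022, "dy": -0.033, "dz": 0, "spin": 0, "hand": 1}, {"dx": 0.022, "dy": -0.033, "dz": 0, "spin": 0, "hand": 1}, {"dx": 0.004, "dy": -0.004, "dz": 0, "spin": 0, "hand": 1}]'

```text
time_s: 0.93
position: [0.4097, 0.2657, 0.2421]
ee_rot: [1.653, 2.664, -0.017]
contact_force: [-0.1, 1.0, 0.3]
grip_width: 0.0932
```

```bash
cat > st.py <<'E'
from h import *
s=env.read_state(); R=cv2.Rodrigues(s['ee_rot'])[0]; print(s['time_s'],s['position'],'yaw',np.degrees(np.arctan2(R[1,0],R[0,0])),'z',R[:,2],s['contact_force'],s['grip_width'],s['joint_positions'])
E
python3 st.py
```

```text
0.9333 [0.40968819 0.2657006  0.24210375] yaw 116.37020349925798 z [-5.47229485e-04 -1.23726803e-02 -9.99923306e-01] [-0.13478855  1.02110128  0.34260718] 0.09321919525668579 [ 0.47864173 -0.17705391  1.74838876 -0.01073059  1.57644215 -1.55239643]
```

>>> apply_moves --targets '[{"dx": 0, "dy": 0.0046, "dz": 0, "spin": 0, "hand": 1}, {"dx": 0, "dy": 0, "dz": 0, "spin": 0, "hand": 1}]'

```text
time_s: 1.1
position: [0.4107, 0.2684, 0.2415]
ee_rot: [1.662, 2.66, -0.018]
contact_force: [-0.3, 0.1, 0.3]
grip_width: 0.0932
```

Run:
```python
exec(open('st.py').read())
for n in("scene","top"):
    im,d=env.snapshot(n); cv2.imwrite(f'pics/{n}1.png',im)
a=cv2.imread('pics/scene1.png')[60:230,220:360]; b=cv2.imread('pics/top1.png')[170:290,160:280]
cv2.imwrite('pics/pre.png',np.hstack([cv2.resize(a,(400,486)),cv2.resize(b,(400,486))]))
```

```text
1.1 [0.41069448 0.26839158 0.24153148] yaw 116.00938857636372 z [-0.00150027 -0.01260047 -0.99991949] [-0.3179941   0.13902293  0.26402288] 0.09316971002972974 [ 0.4823809  -0.16933474  1.74259383 -0.01046702  1.57550807 -1.54234   ]
```

View pics/pre.png

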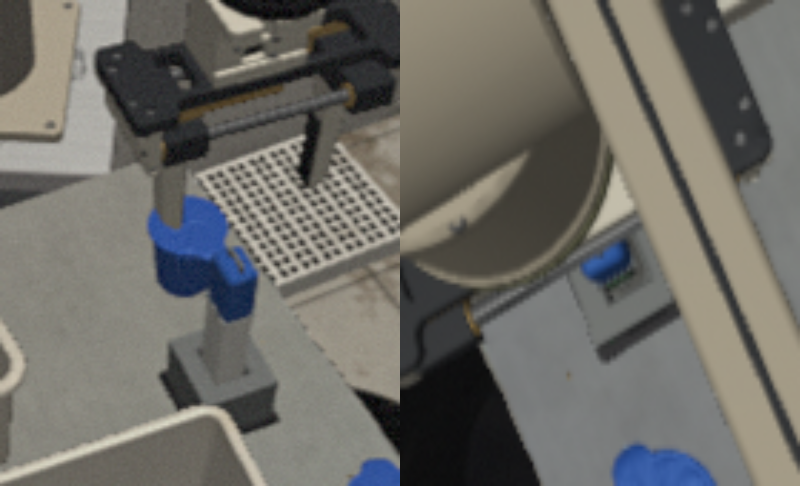

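The gripper is above the thermometer, with one finger on each side of its narrow faces. I'll descend.

>>> apply_moves --targets '[{"dx": 0, "dy": 0.002, "dz": -0.03, "spin": 0.4, "hand": 1}, {"dx": 0, "dy": 0, "dz": -0.03, "spin": 0, "hand": 1}, {"dx": 0, "dy": 0, "dz": -0.03, "spin": 0, "hand": 1}, {"dx": 0, "dy": 0, "dz": -0.018, "spin": 0, "hand": 1}, {"dx": 0, "dy": 0, "dz": 0, "spin": 0, "hand": 1}]'

```text
time_s: 1.62
position: [0.4066, 0.2794, 0.1323]
ee_rot: [1.633, 2.676, -0.009]
contact_force: [-1.1, -0.6, -0.9]
grip_width: 0.0929
```

```bash
python3 st.py
```

```text
1.6167 [0.40664544 0.27940347 0.13226401] yaw 117.21263426654419 z [ 0.00303538 -0.00828753 -0.99996105] [-1.10086199 -0.64314633 -0.91268962] 0.09289587193771248 [ 0.50475734 -0.09993639  1.88081534 -0.00891552  1.36207277 -1.53913094]
```

>>> apply_moves --targets '[{"dx": 0.0035, "dy": -0.0085, "dz": -0.003, "spin": -0.6, "hand": 1}, {"dx": 0, "dy": 0, "dz": 0, "spin": 0, "hand": 1}, {"dx": 0, "dy": 0, "dz": 0, "spin": 0, "hand": 1}]'

```text
time_s: 1.87
position: [0.4086, 0.273, 0.13]
ee_rot: [1.641, 2.672, -0.01]
contact_force: [-1.4, -0.6, -0.5]
grip_width: 0.0931
```

```bash
python3 st.py
```

```text
1.8667 [0.40856434 0.27295951 0.13003298] yaw 116.87020510604272 z [ 0.00166541 -0.00854883 -0.99996207] [-1.44692485 -0.56219092 -0.53625961] 0.09311696372342923 [ 0.49102697 -0.10232287  1.88725789 -0.00851401  1.35922757 -1.54693435]
```

>>> apply_moves --targets '[{"dx": 0.0015, "dy": -0.003, "dz": 0, "spin": -0.4, "hand": 1}, {"dx": 0, "dy": 0, "dz": 0, "spin": 0, "hand": 0.6}, {"dx": 0, "dy": 0, "dz": 0, "spin": 0, "hand": 0.4}, {"dx": 0, "dy": 0, "dz": 0, "spin": 0, "hand": 0.35}, {"dx": 0, "dy": 0, "dz": 0, "spin": 0, "hand": 0.35}]' --force 15

```text
time_s: 2.28
position: [0.4134, 0.2713, 0.1357]
ee_rot: [1.65, 2.661, 0.002]
contact_force: [-0.6, 0.1, 0.3]
grip_width: 0.071
```

```bash
python3 st.py
```

```text
2.2833 [0.41344371 0.27129715 0.13569209] yaw 116.3837893778726 z [ 0.00938402 -0.00435292 -0.99994649] [-0.61812684  0.1014848   0.3285212 ] 0.07096590657958199 [ 0.48329284 -0.10810492  1.8819222  -0.00839849  1.36149582 -1.54629438]
```

>>> apply_moves --targets '[{"dx": -0.003, "dy": -0.001, "dz": -0.005, "spin": 0, "hand": 0.4}, {"dx": 0, "dy": 0, "dz": 0, "spin": 0, "hand": 0.4}, {"dx": 0, "dy": 0, "dz": 0, "spin": 0, "hand": 0.4}, {"dx": 0, "dy": 0, "dz": 0, "spin": 0, "hand": 0.4}]'

```text
time_s: 2.62
position: [0.4104, 0.2702, 0.1306]
ee_rot: [1.651, 2.661, 0.003]
contact_force: [-0.3, 0.1, 0.2]
grip_width: 0.044
```

```bash
python3 st.py
```

```text
2.6167 [0.41037943 0.2702152  0.13058201] yaw 116.3684331548767 z [ 0.01007088 -0.00395856 -0.99994145] [-0.27069515  0.09236059  0.15613536] 0.04397449326820967 [ 0.48422766 -0.1131448   1.8962407  -0.00839293  1.35143367 -1.54501633]
```

>>> apply_moves --targets '[{"dx": 0, "dy": 0, "dz": 0, "spin": 0, "hand": 0.3}, {"dx": 0, "dy": 0, "dz": 0, "spin": 0, "hand": 0.25}, {"dx": 0, "dy": 0, "dz": 0, "spin": 0, "hand": 0.1}, {"dx": 0, "dy": 0, "dz": 0, "spin": 0, "hand": 0}, {"dx": 0, "dy": 0, "dz": 0, "spin": 0, "hand": 0}]' --force 25

```text
time_s: 3.03
position: [0.4101, 0.2702, 0.1303]
ee_rot: [1.651, 2.661, 0.002]
contact_force: [0.5, 1.0, -0.7]
grip_width: 0.0262
```

```bash
python3 st.py
```

```text
3.0333 [0.41010247 0.27022361 0.13028072] yaw 116.37798603302662 z [ 0.0093887  -0.00412918 -0.9999474 ] [ 0.50125582  0.99429867 -0.72550833] 0.026161616866101498 [ 0.48437878 -0.11279147  1.89648166 -0.00822309  1.35152352 -1.54506304]
```

The grip closed at 26.2 mm, which matches the 26 mm body. I'll lift straight up.

>>> apply_moves --targets '[{"dx": 0, "dy": 0, "dz": 0.01, "spin": 0, "hand": 0}, {"dx": 0, "dy": 0, "dz": 0.015, "spin": 0, "hand": 0}, {"dx": 0, "dy": 0, "dz": 0.015, "spin": 0, "hand": 0}]' --force 30

```text
time_s: 3.28
position: [0.4081, 0.2692, 0.1681]
ee_rot: [1.652, 2.664, -0.006]
contact_force: [-0.0, -0.3, -1.3]
grip_width: 0.026
```

```bash
python3 st.py
```

```text
3.2833 [0.40805147 0.26923994 0.16811866] yaw 116.38011224453894 z [ 0.00399721 -0.0067271  -0.99996938] [-0.00349594 -0.2596047  -1.34523888] 0.02599920916622127 [ 0.48438849 -0.1445508   1.85454256 -0.00789143  1.43120038 -1.54573349]
```

>>> apply_moves --targets '[{"dx": 0.001, "dy": 0.001, "dz": 0.025, "spin": 0, "hand": 0}, {"dx": 0, "dy": 0, "dz": 0.03, "spin": 0, "hand": 0}, {"dx": 0, "dy": 0, "dz": 0.03, "spin": 0, "hand": 0}, {"dx": 0, "dy": 0, "dz": 0.03, "spin": 0, "hand": 0}, {"dx": 0, "dy": 0, "dz": 0.01, "spin": 0, "hand": 0}]'

```text
time_s: 3.7
position: [0.4065, 0.2688, 0.3003]
ee_rot: [1.653, 2.665, -0.011]
contact_force: [0.5, -0.2, -0.8]
grip_width: 0.0259
```

```bash
cat > look.py <<'E'
import sys
exec(open('st.py').read())
k=sys.argv[1]
for n in("scene","top"):
    im,d=env.snapshot(n); cv2.imwrite(f'pics/{n}{k}.png',im); np.save(f'{n}{k}.npy',d)
a=cv2.imread(f'pics/scene{k}.png')[100:300,210:350]; b=cv2.imread(f'pics/top{k}.png')[100:300,160:300]
cv2.imwrite(f'pics/look{k}.png',np.hstack([cv2.resize(a,(400,571)),cv2.resize(b,(400,571))]))
E
python3 look.py 2
```

```text
3.7 [0.40651949 0.2688034  0.30027504] yaw 116.3737242419118 z [ 8.68328788e-04 -8.56641578e-03 -9.99962931e-01] [ 0.4851592  -0.15102069 -0.75007183] 0.02593410003272694 [ 0.48519378 -0.19253949  1.65726018 -0.0080307   1.68009567 -1.54676181]
```

View pics/look2.png

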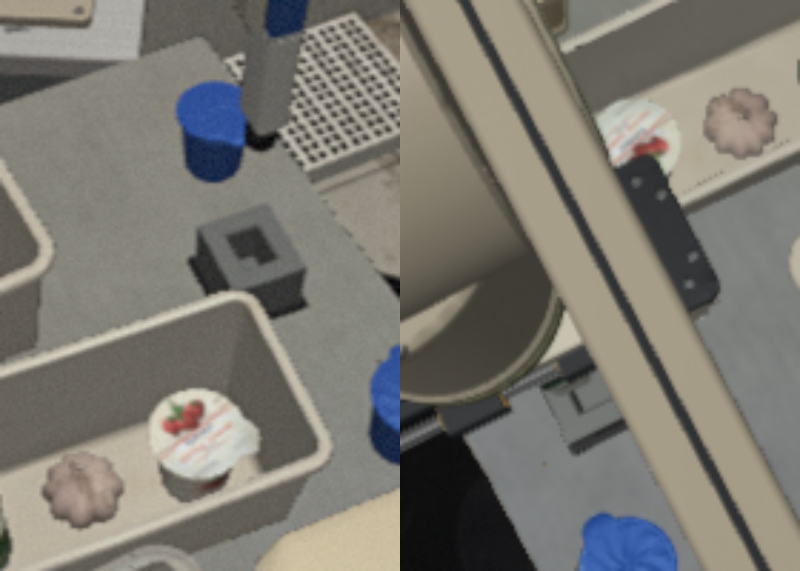

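The thermometer is out of the dock: the pocket is empty and the black nose hangs free with its lens at about z = 0.18. I'll carry it over to the tub.

>>> apply_moves --targets '[{"dx": 0.02, "dy": -0.004, "dz": 0, "spin": 0, "hand": 0}, {"dx": 0.025, "dy": -0.005, "dz": 0, "spin": 0, "hand": 0}, {"dx": 0.025, "dy": -0.005, "dz": 0, "spin": 0, "hand": 0}, {"dx": 0.025, "dy": -0.005, "dz": 0, "spin": 0, "hand": 0}, {"dx": 0.025, "dy": -0.005, "dz": 0, "spin": 0, "hand": 0}]'

```text
time_s: 4.22
position: [0.5242, 0.2446, 0.2876]
ee_rot: [-1.647, -2.672, 0.025]
contact_force: [-0.2, 0.7, -0.2]
grip_width: 0.0257
```

```bash
python3 st.py
```

```text
4.2167 [0.52422325 0.24460772 0.28761823] yaw 116.70418077587597 z [-0.01078757 -0.01182644 -0.99987187] [-0.21497659  0.71716234 -0.18624468] 0.025684344283776535 [ 0.35278459  0.06888828  1.42931075 -0.00739879  1.65760151 -1.68463395]
```

>>> apply_moves --targets '[{"dx": 0.022, "dy": -0.004, "dz": 0.003, "spin": 0, "hand": 0}, {"dx": 0.02, "dy": -0.003, "dz": 0.003, "spin": 0, "hand": 0}, {"dx": 0.015, "dy": -0.002, "dz": 0.002, "spin": 0, "hand": 0}, {"dx": 0.007, "dy": -0.001, "dz": 0, "spin": 0, "hand": 0}, {"dx": 0, "dy": 0, "dz": 0, "spin": 0, "hand": 0}]'

```text
time_s: 4.63
position: [0.59, 0.2299, 0.2774]
ee_rot: [-1.644, -2.657, 0.052]
contact_force: [0.5, 0.2, -1.6]
grip_width: 0.0259
```

```bash
python3 st.py
python3 - <<'E'
from h import *
im,d=env.snapshot("scene"); cv2.imwrite('pics/scene3.png',im); np.save('scene3.npy',d)
im2,d=env.snapshot("top"); cv2.imwrite('pics/top3.png',im2); np.save('top3.npy',d)
cv2.imwrite('pics/l3.png',np.hstack([cv2.resize(im[90:300,210:350],(400,600)),cv2.resize(im2[80:260,190:310],(400,600))]))
E
```

```text
4.6333 [0.59003128 0.22986312 0.27740628] yaw 116.50727931362702 z [-0.03161007 -0.01932303 -0.99931348] [ 0.48499004  0.20325049 -1.63778933] 0.025923854494258835 [ 0.29608152  0.24234171  1.25677857 -0.00931317  1.67834957 -1.7381289 ]
```

View pics/l3.png

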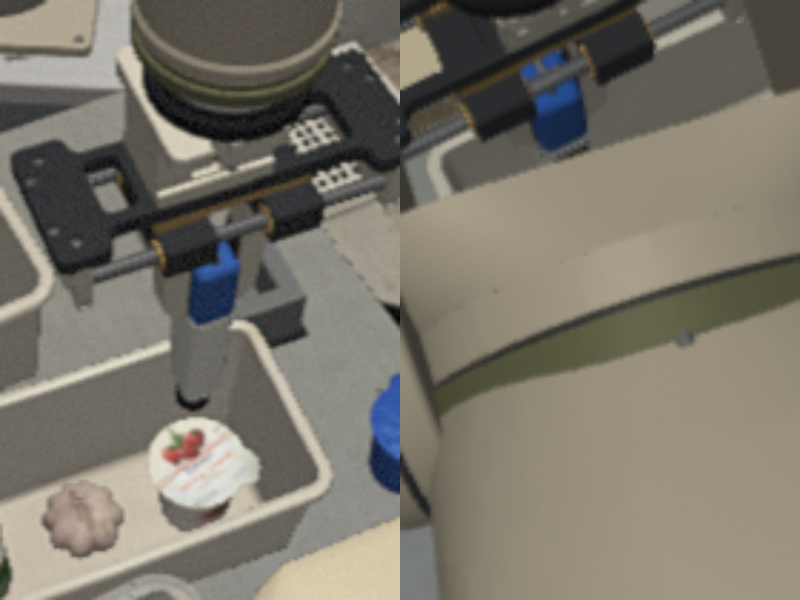

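The nose has cleared the rim and hangs just above and behind the lid. With the 2° tilt, the lens works out at (0.586, 0.2275, 0.157). I'll correct sideways and come down in stages.

>>> apply_moves --targets '[{"dx": 0.003, "dy": 0.006, "dz": 0, "spin": 0, "hand": 0}, {"dx": 0, "dy": 0, "dz": -0.01, "spin": 0, "hand": 0}, {"dx": 0, "dy": 0, "dz": -0.01, "spin": 0, "hand": 0}, {"dx": 0, "dy": 0, "dz": -0.01, "spin": 0, "hand": 0}, {"dx": 0, "dy": 0, "dz": 0, "spin": 0, "hand": 0}]'

```text
time_s: 5.15
position: [0.5888, 0.239, 0.245]
ee_rot: [-1.638, -2.66, 0.051]
contact_force: [-0.6, -0.8, -1.9]
grip_width: 0.026
```

```bash
echo "print('lens',s['position']+.1203*R[:,2])">>st.py; python3 st.py
```

```text
5.15 [0.58876796 0.23902218 0.24504486] yaw 116.73649567561536 z [-0.03189575 -0.01852115 -0.99931958] [-0.57541711 -0.84559203 -1.87410331] 0.02604259809549644 [ 0.30969888  0.25448176  1.30090919 -0.00792965  1.62223206 -1.72796195]
lens [0.5849309  0.23679408 0.12482671]
```

The tilt is about 2°. There's plenty of time, so I'll go back up clear of everything and try to reduce it with a quick move back and a slow return.

>>> apply_moves --targets '[{"dx": 0, "dy": 0, "dz": 0.03, "spin": 0, "hand": 0}, {"dx": 0, "dy": 0, "dz": 0.03, "spin": 0, "hand": 0}, {"dx": -0.035, "dy": 0, "dz": 0, "spin": 0, "hand": 0}, {"dx": -0.035, "dy": 0, "dz": 0, "spin": 0, "hand": 0}, {"dx": 0, "dy": 0, "dz": 0, "spin": 0, "hand": 0}]'

```text
time_s: 5.57
position: [0.5147, 0.2385, 0.2988]
ee_rot: [-1.634, -2.652, 0.066]
contact_force: [-0.5, -0.9, -2.1]
grip_width: 0.0255
```

```bash
python3 st.py
```

```text
5.5667 [0.51468771 0.23852332 0.29880502] yaw 116.71730546486667 z [-0.0440922  -0.02235833 -0.99877724] [-0.45370018 -0.90881229 -2.0555943 ] 0.025511609718551122 [ 0.34759799  0.07310402  1.40553999 -0.00606198  1.71203804 -1.69020564]
lens [0.50938342 0.23583361 0.17865212]
```

>>> apply_moves --targets '[{"dx": 0.008, "dy": 0, "dz": 0, "spin": 0, "hand": 0}, {"dx": 0.008, "dy": 0, "dz": 0, "spin": 0, "hand": 0}, {"dx": 0.008, "dy": 0, "dz": 0, "spin": 0, "hand": 0}, {"dx": 0.008, "dy": 0, "dz": 0, "spin": 0, "hand": 0}, {"dx": 0.008, "dy": 0, "dz": 0, "spin": 0, "hand": 0}]'

```text
time_s: 5.98
position: [0.5578, 0.2388, 0.2996]
ee_rot: [-1.633, -2.655, 0.062]
contact_force: [-0.0, -0.8, -1.2]
grip_width: 0.0258
```

```bash
python3 st.py
```

```text
5.9833 [0.5577973  0.23883978 0.2996085 ] yaw 116.81421666602223 z [-0.0410875  -0.02167616 -0.9989204 ] [-0.03923462 -0.79536166 -1.20061807] 0.02580481515720746 [ 0.32472441  0.17801277  1.29038564 -0.00751701  1.71906341 -1.71498934]
lens [0.55285447 0.23623214 0.17943838]
```

>>> apply_moves --targets '[{"dx": 0.012, "dy": -0.001, "dz": 0, "spin": 0, "hand": 0}, {"dx": 0.012, "dy": -0.001, "dz": 0, "spin": 0, "hand": 0}, {"dx": 0.012, "dy": 0, "dz": 0, "spin": 0, "hand": 0}, {"dx": 0, "dy": 0, "dz": -0.035, "spin": 0, "hand": 0}, {"dx": 0, "dy": 0, "dz": 0, "spin": 0, "hand": 0}]'

```text
time_s: 6.4
position: [0.6041, 0.2347, 0.2603]
ee_rot: [-1.639, -2.652, 0.064]
contact_force: [-1.4, -0.5, -5.3]
grip_width: 0.0258
```

```bash
python3 st.py
```

```text
6.4 [0.6041283  0.23466746 0.26028157] yaw 116.57275315202575 z [-0.0416985  -0.02248682 -0.99887716] [-1.42613379 -0.45592538 -5.26713569] 0.02582182503762809 [ 0.29685474  0.29718925  1.22332027 -0.00934974  1.66755003 -1.738376  ]
lens [0.59911197 0.2319623  0.14011665]
```

>>> apply_moves --targets '[{"dx": -0.002, "dy": 0, "dz": 0.008, "spin": 0, "hand": 0}, {"dx": -0.002, "dy": 0, "dz": 0.008, "spin": 0, "hand": 0}, {"dx": -0.002, "dy": 0, "dz": 0.008, "spin": 0, "hand": 0}, {"dx": -0.002, "dy": 0, "dz": 0.008, "spin": 0, "hand": 0}, {"dx": 0, "dy": 0, "dz": 0, "spin": 0, "hand": 0}]'

```text
time_s: 6.82
position: [0.5982, 0.234, 0.2994]
ee_rot: [-1.642, -2.652, 0.062]
contact_force: [0.3, -0.8, -1.0]
grip_width: 0.0257
```

```bash
python3 st.py
```

```text
6.8167 [0.59820481 0.23404716 0.29944257] yaw 116.47707709009825 z [-0.03983007 -0.02201592 -0.9989639 ] [ 0.26283323 -0.80966387 -1.00815233] 0.025659720141559494 [ 0.29864352  0.27603043  1.17801824 -0.0094452   1.73209826 -1.73552983]
lens [0.59341325 0.23139865 0.17926721]
```

>>> apply_moves --targets '[{"dx": 0, "dy": 0, "dz": -0.035, "spin": 0, "hand": 0}]'

```text
time_s: 6.9
position: [0.6023, 0.2355, 0.2755]
ee_rot: [-1.647, -2.662, 0.042]
contact_force: [1.6, 0.5, 0.7]
grip_width: 0.0258
```

```bash
python3 st.py
```

```text
6.9 [0.60225124 0.23554065 0.275541  ] yaw 116.49476018886182 z [-0.02361055 -0.01700318 -0.99957663] [1.56968869 0.51347683 0.65029024] 0.025812147368584826 [ 0.29899414  0.27124194  1.22618324 -0.00934179  1.67173925 -1.73496894]
lens [0.59941089 0.23349516 0.15529193]
```

>>> apply_moves --targets '[{"dx": 0, "dy": 0, "dz": 0, "spin": 0, "hand": 0}, {"dx": 0, "dy": 0, "dz": 0, "spin": 0, "hand": 0}]'

```text
time_s: 7.07
position: [0.6003, 0.2353, 0.2727]
ee_rot: [-1.645, -2.659, 0.048]
contact_force: [0.5, 0.3, -0.1]
grip_width: 0.0256
```

```bash
python3 st.py
```

```text
7.0667 [0.60026315 0.23530969 0.27270935] yaw 116.52621567325549 z [-0.02808561 -0.01836538 -0.9994368 ] [ 0.46008687  0.31768523 -0.09992195] 0.02563478089344442 [ 0.29954167  0.27107946  1.23155896 -0.00930705  1.6712112  -1.73494323]
lens [0.59688445 0.23310033 0.15247711]
```

A slow rise followed by one quick drop reduces the tilt by about 0.7°. I'll repeat that, staying high above the lid.

>>> apply_moves --targets '[{"dx": -0.002, "dy": 0, "dz": 0.009, "spin": 0, "hand": 0}, {"dx": -0.002, "dy": 0, "dz": 0.009, "spin": 0, "hand": 0}, {"dx": -0.002, "dy": 0, "dz": 0.009, "spin": 0, "hand": 0}, {"dx": 0, "dy": 0, "dz": -0.035, "spin": 0, "hand": 0}, {"dx": 0, "dy": 0, "dz": 0, "spin": 0, "hand": 0}]'

```text
time_s: 7.48
position: [0.5948, 0.2361, 0.2758]
ee_rot: [-1.647, -2.664, 0.038]
contact_force: [-1.7, -1.0, -6.0]
grip_width: 0.026
```

```bash
python3 st.py
```

```text
7.4833 [0.59482652 0.23612679 0.27579033] yaw 116.55586935722354 z [-0.02034726 -0.01590485 -0.99966646] [-1.68015648 -1.01866001 -6.01251941] 0.026029794536511178 [ 0.30318724  0.24900895  1.25170055 -0.0091452   1.66505041 -1.73178216]
lens [0.59237874 0.23421344 0.15553046]
```

>>> apply_moves --targets '[{"dx": -0.002, "dy": 0, "dz": 0.009, "spin": 0, "hand": 0}, {"dx": -0.002, "dy": 0, "dz": 0.009, "spin": 0, "hand": 0}, {"dx": -0.002, "dy": 0, "dz": 0.009, "spin": 0, "hand": 0}, {"dx": 0, "dy": 0, "dz": -0.035, "spin": 0, "hand": 0}, {"dx": 0, "dy": 0, "dz": 0, "spin": 0, "hand": 0}]'

```text
time_s: 7.9
position: [0.5908, 0.2372, 0.284]
ee_rot: [-1.652, -2.672, 0.022]
contact_force: [-1.1, -1.1, -5.4]
grip_width: 0.0259
```

```bash
python3 st.py
```

```text
7.9 [0.59076911 0.23717076 0.28404776] yaw 116.5563678136732 z [-0.00750235 -0.01182643 -0.99990192] [-1.06958145 -1.09729455 -5.42836209] 0.02590961851234078 [ 0.30660962  0.22479278  1.26468767 -0.00904887  1.66283111 -1.72842276]
lens [0.58986658 0.23574804 0.16375956]
```

Tilt is under 1° now. One quick drop, then a slow approach.

>>> apply_moves --targets '[{"dx": 0, "dy": 0, "dz": -0.03, "spin": 0, "hand": 0}, {"dx": 0, "dy": 0, "dz": 0, "spin": 0, "hand": 0}, {"dx": 0, "dy": 0, "dz": 0, "spin": 0, "hand": 0}]'

```text
time_s: 8.15
position: [0.5933, 0.2382, 0.2653]
ee_rot: [1.648, 2.666, -0.009]
contact_force: [0.7, -0.3, 1.1]
grip_width: 0.0256
```

```bash
python3 st.py
python3 - <<'E'
from h import *
im,d=env.snapshot("scene"); cv2.imwrite('pics/scene4.png',im); np.save('scene4.npy',d)
s=env.read_state(); R=cv2.Rodrigues(s['ee_rot'])[0]; L=s['position']+.1203*(R[:,2]-[.0094,-.004,0])
big=cv2.resize(im[140:300,220:350],None,fx=4,fy=4,interpolation=cv2.INTER_CUBIC)[:600]
def mk(p,c):
    u=(proj("scene",p)-[220,140]+.5)*4-.5; cv2.drawMarker(big,tuple(int(x) for x in np.round(u)),c,cv2.MARKER_CROSS,12,1)
mk(L,(0,255,0)); mk([.590,.234,.074],(255,0,255)); cv2.imwrite('pics/l4.png',big); print(L)
W=cloud("scene",d); g=cv2.cvtColor(im,cv2.COLOR_BGR2GRAY)
m=(W[...,2]>L[2]-.01)&(W[...,2]<L[2]+.026)&(np.hypot(W[...,0]-L[0],W[...,1]-L[1])<.03)
P=W[m]; print('nose pts',m.sum(),P.min(0),P.max(0))
c=P.mean(0); a=np.linalg.lstsq(np.c_[2*P[:,:2],np.ones(len(P))],(P[:,:2]**2).sum(1),rcond=None)[0]; print('fit',a[:2],np.sqrt(a[2]+a[0]**2+a[1]**2))
E
```

```text
8.15 [0.5933263  0.23816363 0.26527871] yaw 116.56230808019836 z [ 0.00301211 -0.00852348 -0.99995914] [ 0.65579835 -0.26709943  1.12549839] 0.02563793161010067 [ 0.30689834  0.22332139  1.30008298 -0.00904534  1.61788995 -1.72791988]
lens [0.59368865 0.23713825 0.14498363]
[0.5921596  0.2374815  0.14421084]
nose pts 54 [0.59263414 0.22457968 0.14395373] [0.60898648 0.24742633 0.16976296]
fit [0.59409429 0.23636925] 0.01101449682990904
```

View pics/l4.png

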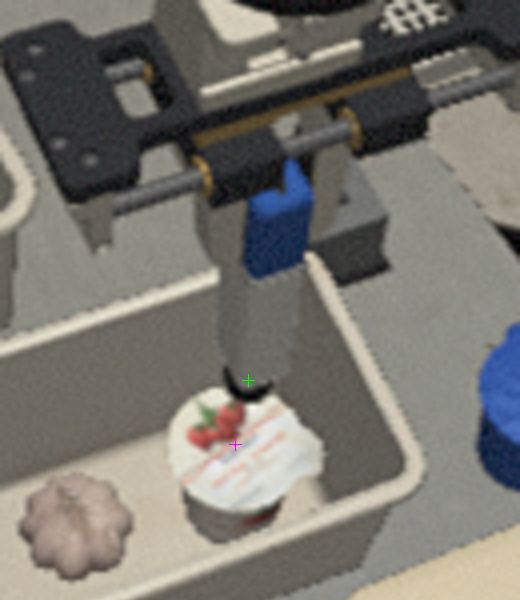

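The lens prediction (green) falls on the black nose. The camera's nose fit of (0.594, 0.236, 0.144) agrees with the arm's own value to 2 mm. I need about −3 mm in x and y, and 55 mm down.

>>> apply_moves --targets '[{"dx": -0.0025, "dy": -0.003, "dz": -0.01, "spin": 0, "hand": 0}, {"dx": 0, "dy": 0, "dz": -0.012, "spin": 0, "hand": 0}, {"dx": 0, "dy": 0, "dz": -0.01, "spin": 0, "hand": 0}, {"dx": 0, "dy": 0, "dz": 0, "spin": 0, "hand": 0}]'

```text
time_s: 8.53
position: [0.5942, 0.2359, 0.2393]
ee_rot: [1.645, 2.66, 0.004]
contact_force: [0.7, -0.5, -2.8]
grip_width: 0.0257
```

```bash
echo "print('lensT',s['position']+.1203*(R[:,2]-[.0094,-.004,0]))">>st.py; python3 st.py
```

```text
8.5333 [0.59416075 0.23585042 0.23931033] yaw 116.54909898742969 z [ 0.01319948 -0.00543171 -0.99989813] [ 0.69382312 -0.45628489 -2.78629263] 0.02570948419596645 [ 0.30309677  0.21831648  1.35267855 -0.00912456  1.55962085 -1.73106732]
lens [0.59574865 0.23519699 0.11902259]
lensT [0.59461783 0.23567819 0.11902259]
```

>>> apply_moves --targets '[{"dx": -0.004, "dy": -0.001, "dz": -0.006, "spin": 0, "hand": 0}, {"dx": -0.001, "dy": 0, "dz": -0.006, "spin": 0, "hand": 0}, {"dx": 0, "dy": 0, "dz": -0.006, "spin": 0, "hand": 0}, {"dx": 0, "dy": 0, "dz": 0, "spin": 0, "hand": 0}]'

```text
time_s: 8.87
position: [0.5885, 0.2346, 0.2194]
ee_rot: [1.645, 2.66, 0.003]
contact_force: [-0.4, 0.0, -2.9]
grip_width: 0.0262
```

```bash
python3 st.py
```

```text
8.8667 [0.58846383 0.23463408 0.21939551] yaw 116.54256416297873 z [ 0.01272169 -0.0055508  -0.99990367] [-0.39892823  0.02217306 -2.88438098] 0.02621662327826151 [ 0.3039388   0.21029522  1.39790668 -0.00911431  1.52291477 -1.72977151]
lens [0.58999425 0.23396632 0.0991071 ]
lensT [0.58886343 0.23444752 0.0991071 ]
```

>>> apply_moves --targets '[{"dx": 0.001, "dy": 0, "dz": -0.004, "spin": 0, "hand": 0}, {"dx": 0, "dy": 0, "dz": -0.004, "spin": 0, "hand": 0}, {"dx": 0, "dy": 0, "dz": 0, "spin": 0, "hand": 0}, {"dx": 0, "dy": 0, "dz": 0, "spin": 0, "hand": 0}]'

```text
time_s: 9.2
position: [0.5893, 0.2346, 0.21]
ee_rot: [1.645, 2.661, 0.002]
contact_force: [0.3, 0.1, -1.4]
grip_width: 0.026
```

```bash
python3 st.py;  python3 - <<'E'
from lid import *
im,d=env.snapshot("scene"); W=cloud("scene",d)
s=env.read_state(); R=cv2.Rodrigues(s['ee_rot'])[0]; L=s['position']+.1203*(R[:,2]-[.0094,-.004,0])
m=(W[...,2]>L[2]-.005)&(W[...,2]<L[2]+.026)&(np.hypot(W[...,0]-L[0],W[...,1]-L[1])<.025)
P=W[m]; a=np.linalg.lstsq(np.c_[2*P[:,:2],np.ones(len(P))],(P[:,:2]**2).sum(1),rcond=None)[0]; print('nose fit',m.sum(),a[:2],np.sqrt(a[2]+a[0]**2+a[1]**2),P[:,2].min())
im0=cv2.imread('pics/scene0.png'); q=np.abs(im.astype(int)-im0).sum(2)[225:290,235:330]; 
big=cv2.resize(im[160:300,220:350],None,fx=4.2,fy=4.2,interpolation=cv2.INTER_CUBIC)
for p,c in((L,(0,255,0)),([.590,.234,.074],(255,0,255))):
    u=(proj("scene",p)-[220,160]+.5)*4.2-.5; cv2.drawMarker(big,tuple(int(x) for x in np.round(u)),c,cv2.MARKER_CROSS,12,1)
cv2.imwrite('pics/l5.png',big)
# tub movement: lower lid and side edge rows, compare masks of lid height
W0=cloud("scene",np.load('scene0.npy'))
for w in(W0,W):
    S=w[225:290,250:310]; k=(np.abs(S[...,2]-.074)<.006)&(S[...,0]>.60)&(np.hypot(S[...,0]-.59,S[...,1]-.234)<.06); print(k.sum(),S[k].max(0),S[k].min(0))
E
```

```text
9.2 [0.58931115 0.23463987 0.21004458] yaw 116.54526714247625 z [ 0.01195149 -0.00575879 -0.999912  ] [ 0.32395713  0.09889389 -1.43223331] 0.025955951933525092 [ 0.3035251   0.21716525  1.40705396 -0.00908589  1.50769155 -1.73008704]
lens [0.59074891 0.23394709 0.08975517]
lensT [0.58961809 0.23442829 0.08975517]
nose fit 48 [0.59212331 0.2330319 ] 0.01027046001781509 0.0901361897559652
309 [0.62531471 0.27591419 0.07618959] [0.60006756 0.20144229 0.06947781]
310 [0.62507942 0.27398456 0.07680681] [0.60011477 0.20132583 0.06812397]
```

View pics/l5.png

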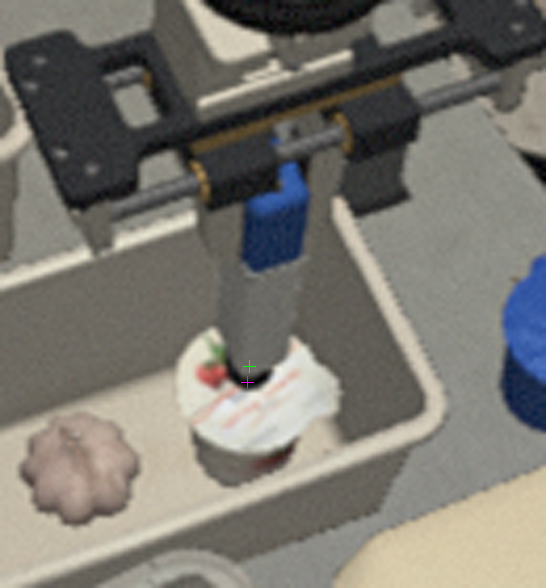

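The nose hovers over the middle of the lid. The camera puts it at (0.592, 0.233) and the lid at (0.591, 0.234), with a gap of about 16 mm, and the tub hasn't moved. I'm handing in.

```bash
python3 -c "
from h import *
s=env.read_state(); print(s['position'],np.abs(s['joint_velocities']).max()); env.sign_off()"
```

```text
[0.58924355 0.23463225 0.20996209] 0.006388046478630635
the job is handed in; nothing more can be done
```

I took the thermometer out of its dock, lifted it over the rim of the farther box and left it hovering over the yoghurt lid, still in the gripper. I handed the job in at about 9.3 s of the 32 s allowed.

- **Position:** by the arm's own reading, the lens is at (0.590, 0.234, 0.090). The camera's fit of the nose gives (0.592, 0.233), against a lid centre of (0.591, 0.234) from the same camera, so they agree to about 1 mm. The gap to the lid is about 16 mm.
- **Tilt:** by the arm's reading, the thermometer is within about 0.2° of how it stood in the dock. Carrying it over tilted the tool by 2°, and my first try at fixing that made it worse, to nearly 3°. I then levelled it well above the lid with slow rises and quick drops.
- **Tub:** the depth points on its lid match those from the start, so it has not moved. I saw no sign of contact in the force readings; the largest was about 6 N, while moving.
- **Disagreement:** the two cameras differ by 2–3 mm in x on both the tub and the thermometer. I used the average for the target and checked the final alignment within one camera.

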